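# Lengthen the last leg of a laptop riser and fit its foot

## Task

The laptop riser lies upside down on the desk; three of its telescopic legs are already set one hole longer and wear their rubber feet, the fourth is still short and bare. Press in that leg's spring button and draw the leg out until the button pops fully out through the next hole, so that it matches the others; then push the loose rubber foot squarely and fully home on the leg's open end, so that the locked leg takes the push. Work gently: do not wrench the leg against the button once it has caught, nor ram the foot, and leave the other things on the desk where they are.

Things in the scene. Friction and masses are not known exactly. Their poses are not given: they have to be found in the camera images.
- riser: The upturned laptop riser, fixed: dark board 210 x 310 x 18 mm. Origin: centre of its face on the desk; z up, x and y along its short and long side. Four square legs stand on it at x = +-75, y = +-125 mm, on mounting plates whose tops are 22 mm over the desk. The short, bare leg is at (-75, +125); the other three are fixed, set one hole longer, with their feet on.
- leg: Outer tube of the short leg, 31 mm square, 2 mm walls, 114 mm long, 0.16 kg; slides up over the fixed 25.5 mm square inner tube (which holds the button) with 0.75 mm of play on each side (can lean 1 deg). Origin: centre of its lower end, at the start 22 mm over the desk; axes parallel to the riser's. Its -x face has three 13 mm holes 20 to 36 mm apart; the button starts in the uppermost.
- leg_end (a point): Centre of the upper, open end of the short leg's outer tube, 114 mm above leg. It rises with the tube. Let go between two holes, the tube may sink back.
- spring_button (a joint): Travel of the spring button into the inner tube, along the riser's +x, in m: 0 = fully out, its round 11 mm head 7.5 mm proud of the tube's -x face; 0.0075 = flush; from 0.0095 = behind the tube's wall; 0.012 = end. The spring gives 2 N (out) to 6 N (flush). Once behind the wall it stays in until the next hole reaches it; there it springs out by itself and stops the tube hard.
- button_tip (a point): Tip of the button's head, on the leg's -x side, 104 mm over the desk; it does not rise with the tube. Pressed flush by a flat finger pad (other finger on the tube's +x face), its head tucks under the hole's edge at a pull of 7 to 15 N up on the tube; then the tube slides with 3 to 8 N. A pad that still covers the button's place at the next hole would hold it in.
- foot: The loose rubber foot: square cap standing mouth down on the desk, 27 mm high, 70 g; body 39 mm square, a 43 mm collar round its lowest 5 mm. Origin: centre of its mouth; z up, x and y square to its sides. Inside, the collar narrows from 35 to 33 mm. After 9 mm of engagement inner ribs grip the tube and 5 to 12 N push it on; at the seat it stops hard.
- foot_seat (a point): Centre of the inner floor of the foot, 20 mm above its mouth; it meets leg_end when the foot is fully home.
- tape_measure: tape measure, 32 x 63 x 54 mm, standing on the riser's board between the legs; bystander; origin: centre of its underside
- mug: small white mug, 62 x 89 x 52 mm, on the desk at the left; bystander; origin: centre of its underside
- marker: grey marker pen lying at the left, 135 mm long; bystander; origin: centre of its underside
- eraser: eraser, 21 x 44 x 13 mm, lying on the desk near the robot; bystander; origin: centre of its underside
- stapler: stapler, 140 x 36 x 48 mm, at the right; bystander; origin: centre of its underside

How it is judged:
On the way, in this order (a step that is already met when the one before it is completed fails the run):
1. the leg is drawn out by one hole and the button stands fully out through its second hole (z of leg in the frame of riser between 0.036 and 0.062 m and value of joint spring_button below 0.0015 m), for 0.2 s.
2. the foot is fully home on the leg's end (distance between foot_seat and leg_end below 0.0018 m), for 0.2 s.
At the end, for the whole second after the job is handed in: The leg stands one hole longer (14 to 40 mm above its start, which only its second hole allows), the spring button is out through the hole to within 1.5 mm, the foot's seat lies within 1.8 mm of the leg's end, and both are at rest (all of step 1 and distance between foot_seat and leg_end below 0.0018 m and linear speed of each of leg, foot below 0.01 m/s); the robot touches nothing.
It fails at once if the leg is wrenched or pushed with more than 40 N against its inner tube and button while the button stands out in a hole (contact force between leg and riser above 40 N and value of joint spring_button below 0.004 m).
It fails at once if the foot is rammed on the leg with more than 40 N (contact force between foot and leg above 40 N).
It fails at once if a bystander is pushed more than 30 mm (distance of any of tape_measure, mug, marker, eraser, stapler from where it was at the start of the episode above 0.03 m).
It also fails if it takes over 61 s, if anything falls off the work surface, if the arm or the gripper's body presses on something with over 40 N, if the wrist force passes 120 N, or if a joint passes its speed limit or range.

## Robot

A 6-joint arm with a two-finger parallel gripper is mounted at the origin on a cart in front of the work surface, level with it; the furniture and walls round the work are solid. World frame = base frame: x ahead of the robot, y to its left, z up, the work surface at z = 0. Lengths are in m, angles in rad, forces in N, time in s.
With the tool pointing down it reaches from about 0.375 to 0.9 m from the base axis. Payload 3.1 kg.
Tool frame: the origin (TCP) lies on the centre line of the jaws, within the pads' length; the fingertips stand ahead of it and the grasp point (between the pads) lies 3 mm ahead of it (robot.tip_reach is the z of the fingertips in the tool frame, in m); z points along the fingers, y is the line along which they close (so a half turn about z gives the same grasp; the last joint's range is limited). The gripper opens to 87 mm and grips with 3 to 60 N. Pads are 19 mm wide; open, the fingers measure 117 mm over their backs; the gripper's body (75 mm by 190 mm) begins 51 mm behind the grasp point.
Start: joints at [-1.403, 0.527, 1.433, -0, 1.181, -0.178], TCP at [0.212, -0.588, 0.245] pointing down, gripper open.
Joint ranges: [-3.08, 3.08], [-0.75, 2.2], [0.22, 2.44], [-1.43, 4.57], [0, 2.65], [-2.85, 2.85]. Speed limits (rad/s): [2.79, 2.79, 3.14, 3.14, 3.14, 3.14].

## Interface

Orientations are given as a unit quaternion [x, y, z, w].
In Python, from rig import sensors, eyes, ticket, robot gives the robot as it stands.
- The arm moves only by the tool drive_tool, never from a script. Its argument "deltas" is a list that holds one entry, the list of rows, each a list of 6 numbers: the shift along the tool's x, y, z in mm, then the turn, a rotation vector about the tool's x, y, z in rad. A call has 1 to 8 rows; each row shifts and turns the commanded pose from where the row before left it, along the tool's axes as they then stand; what a row does not reach is not made up. A row lasts 1/12 s, in which the tool goes at most 41.7 mm and 7.16 degrees, less where a joint would pass 70% of its speed; a pose out of reach is approached as far as the arm can. A call is refused whole if a number of a shift passes 41.7 or a number of a turn 0.125, either way. A call with a gripper value outside its range is refused whole. "gripper" is the opening in per cent of the stroke, from 0 (shut) to 100 (fully open), set as the call begins (left out, the last holds). The fingers move at their own pace and stop on an object; "squeeze" is the grip in N (left out, the last holds). Time passes only in rows, so rows that do not move let the fingers close. It gives the time, the measured TCP pose, the force, the opening and the grip force at its end, in the units of the state.
- sensors.get_obs(): the state, without advancing time (a new reading comes with each control period).
- eyes.camera(name): name is "side" or "top"; returns a dict with "img" (400x640x3 uint8, red, green, blue), "fov_y" (degrees; the focal length in pixels is half the picture's height over the tangent of half this angle, whatever the lens; pixels are square), "cx", "cy" (the principal point, pixels), "xyz" and "attitude" of the camera in the world. Camera axes: x right, y up, looking along -z (the intrinsics and any distortion apply to the point x, -y, -z); pixel columns grow to the right and rows downward; lengths in m; the calibration is good to about 2 mm. A picture is of the moment at which its call begins. There is no depth.
- ticket.hand_in(): hands the job in; it is judged then, once.
The state is a dict: "time": time; "q": joint angles; "joint_velocities": joint speeds; "joint_torque": joint torques, N m; "position": TCP position; "tool_rot": TCP orientation; "ft_force": force on the tool from outside, world axes, zero at the start; "moment": the same for the moment, N m; "grip_width": finger opening in m; "grip_force": force on a finger pad.
Only numpy, scipy, OpenCV 4.12 (cv2) and the standard library are available. Lean on these libraries where they do the work, as an engineer would, in place of code of your own. Each camera call takes 0.05 s, during which the arm holds its last target. There are 200 camera calls.

## Working session

There is one attempt and no reset: what is moved stays moved. The work goes in short steps, Python scripts to look and compute and a tool call to move; the robot and the scene stay as the last step left them, time stands still between calls to the robot, and variables do not carry over. Pictures are saved under pics/ and viewed, at most 10 in all, crops included, and the job is handed in when it is done.

Besides the shell and the picture viewer there is one more tool, called after "Call:" as name(argument=value, ...), one argument or row to a line, values as JSON. drive_tool: Moves the arm, as the interface text tells. Its arguments: {"type":"object","properties":{"deltas":{"type":"array"},"gripper":{"type":"number"},"squeeze":{"type":"number"}},"required":["deltas"]}

```bash
mkdir -p pics; ls; python3 - <<'E'
from rig import sensors, eyes, robot
import cv2
for n in("side","top"):
    c=eyes.camera(n); cv2.imwrite(f"pics/{n}0.png",c["img"][:,:,::-1]); print({k:v for k,v in c.items() if k!="img"})
print(sensors.get_obs()); print(robot.tip_reach)
E
```

```text
pics
{'fov_y': 54.90822891731516, 'cx': 320.65829056840374, 'cy': 197.44852901105398, 'xyz': array([0.38992285, 0.92980287, 0.84048956]), 'attitude': array([-0.0455966 ,  0.43371986,  0.89737828, -0.06723286])}
{'fov_y': 52.51526743194156, 'cx': 320.18813479690874, 'cy': 195.8100408979104, 'xyz': array([-0.05945498,  0.1404295 ,  1.40668275]), 'attitude': array([-0.14351073,  0.16526449,  0.75408072, -0.6192371 ])}
{'time': 0.1, 'q': array([-1.40351372e+00,  5.28368140e-01,  1.43376858e+00,  8.49871293e-06,
        1.18140741e+00, -1.78481276e-01]), 'joint_velocities': array([ 0.0003518 , -0.00133527, -0.00192826,  0.0005339 ,  0.00069069,
       -0.00044453]), 'joint_torque': array([-1.48962818e-04, -4.40984774e+01, -1.77151716e+01,  6.34365971e-02,
        5.33985836e-02, -4.51404196e-05]), 'position': array([ 0.21175885, -0.58737889,  0.24367434]), 'tool_rot': array([ 9.85092910e-01,  1.72020366e-01,  9.39306593e-06, -9.75699814e-04]), 'ft_force': array([ 0.01592976,  0.24372449, -0.02260368]), 'moment': array([ 0.05917358, -0.04266087,  0.0093335 ]), 'grip_force': 0.0, 'grip_width': 0.08709841027661226}
0.022
```

View pics/side0.png

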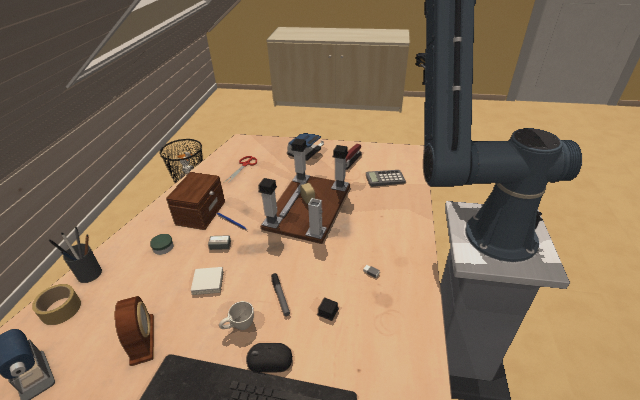

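View pics/top0.png

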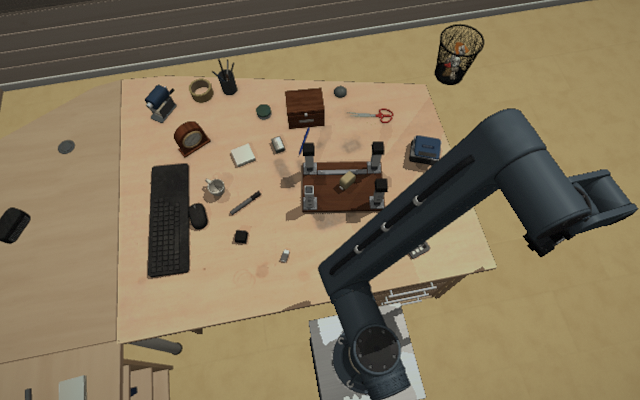

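Side: short leg's open end is near (316,203) and the foot near (328,310). Top: leg near (309,190), foot near (241,237). Next I'll enlarge those regions.

```bash
cat > h.py <<'E'
import numpy as np, cv2
from rig import sensors, eyes, robot
from scipy.spatial.transform import Rotation as R
def cam(n):
    c=eyes.camera(n); c["f"]=200/np.tan(np.radians(c["fov_y"]/2)); c["R"]=R.from_quat(c["attitude"]).as_matrix(); return c
def proj(c,p):
    q=(np.atleast_2d(p)-c["xyz"])@c["R"]; return np.c_[c["cx"]+c["f"]*q[:,0]/-q[:,2], c["cy"]+c["f"]*q[:,1]/q[:,2]]
def ray(c,uv):
    u=np.atleast_2d(np.array(uv,float)); d=np.c_[(u[:,0]-c["cx"])/c["f"],-(u[:,1]-c["cy"])/c["f"],-np.ones(len(u))]@c["R"].T
    return d/np.linalg.norm(d,axis=1)[:,None]
def onz(c,uv,z):
    d=ray(c,uv); return c["xyz"]+d*((z-c["xyz"][2])/d[:,2])[:,None]
def tri(c1,u1,c2,u2):
    A=np.zeros((3,3));b=np.zeros(3)
    for c,u in((c1,u1),(c2,u2)):
        d=ray(c,u)[0];M=np.eye(3)-np.outer(d,d);A+=M;b+=M@c["xyz"]
    return np.linalg.solve(A,b)
def crop(c,x,y,w,h,s): return cv2.resize(c["img"][y:y+h,x:x+w,::-1],None,fx=s,fy=s,interpolation=cv2.INTER_CUBIC)
E
python3 - <<'E'
from h import *
s=cam("side");t=cam("top")
a=np.hstack([crop(s,255,135,100,110,4),crop(t,295,135,100,110,4)])
b=np.hstack([crop(s,310,292,40,16*2,5)[:160],crop(t,225,222,40,32,5)[:160],crop(s,355,255,40,32,5),crop(s,300,195,40,32,5)])
cv2.imwrite("pics/c1.png",np.vstack([a,b])); print(a.shape,b.shape)
E
```

```text
(440, 800, 3) (160, 800, 3)
```

View pics/c1.png

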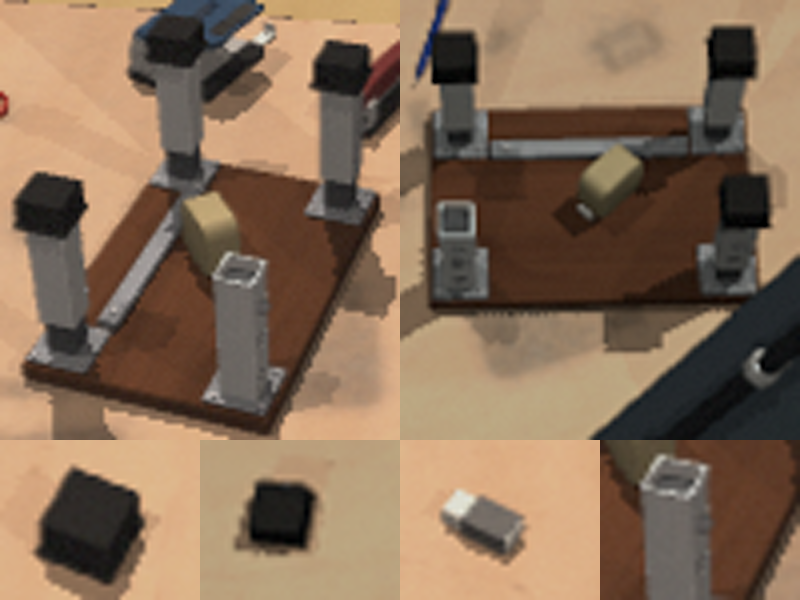

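```bash
python3 - <<'E'
from h import *
s=cam("side");t=cam("top")
S=lambda x,y:(255+x/4,135+y/4); T=lambda x,y:(295+(x-400)/4,135+y/4)
print("board top side",onz(s,[S(25,365),S(268,420),S(382,198)],.018).round(3))
print("board top top",onz(t,[T(430,108),T(430,303),T(758,300),T(746,107)],.018).round(3))
# leg end corners
print("leg end side",onz(s,[S(215,258),S(233,285),S(268,282),S(246,254)],.136).round(4))
print("leg end top",onz(t,[T(439,203),T(475,203),T(474,237),T(438,237)],.136).round(4))
print("tri leg",tri(s,S(241,269),t,T(457,219)))
def blob(c,x,y,w,h,thr=60):
    m=(c["img"][y:y+h,x:x+w].max(2)<thr).astype(np.uint8)
    n,l,st,ce=cv2.connectedComponentsWithStats(m); i=1+st[1:,4].argmax()
    cn=max(cv2.findContours((l==i).astype(np.uint8),0,1)[0],key=cv2.contourArea)
    return ce[i]+(x,y),cn[:,0]+(x,y),st[i]
a=blob(s,310,292,40,32);b=blob(t,225,222,40,32)
print("foot",a[0],b[0],a[2],b[2],tri(s,a[0],t,b[0]))
p=tri(s,a[0],t,b[0])
for c,u in((s,a[1]),(t,b[1])):
    P=onz(c,u,.027)[:,:2]; print(cv2.minAreaRect((P*1000).astype(np.float32)))
F=lambda x,y:(310+x/5,292+(y-440)/5)
print("foot top corners",onz(s,[F(75,470),F(143,490),F(110,530),F(47,513)],.027).round(4))
# eyes on foot zoomed
z=np.hstack([crop(s,312,294,32,32,12),crop(t,297,180,32,32,12)]);cv2.imwrite("pics/c2.png",z)
E
```

```text
board top side [[ 0.739  0.075  0.018]
 [ 0.539  0.109  0.018]
 [ 0.482 -0.183  0.018]]
board top top [[ 0.746  0.071  0.018]
 [ 0.54   0.107  0.018]
 [ 0.483 -0.193  0.018]
 [ 0.685 -0.234  0.018]]
leg end side [[0.5824 0.0659 0.136 ]
 [0.5639 0.0948 0.136 ]
 [0.5395 0.0881 0.136 ]
 [0.5606 0.0583 0.136 ]]
leg end top [[0.5814 0.0856 0.136 ]
 [0.5751 0.0546 0.136 ]
 [0.5428 0.0616 0.136 ]
 [0.549  0.0922 0.136 ]]
tri leg [0.56271498 0.07299704 0.13408381]
foot [327.74086379 308.92026578] [240.66666667 236.52173913] [  8   6  20  23 301] [ 10   9  13  13 138] [0.48637782 0.34553766 0.0117103 ]
((484.25006103515625, 355.3877868652344), (53.06196975708008, 44.5389518737793), 73.55481719970703)
((480.6170349121094, 343.535888671875), (42.437347412109375, 44.913089752197266), 72.53804016113281)
foot top corners [[0.4963 0.3247 0.027 ]
 [0.4603 0.3319 0.027 ]
 [0.4736 0.358  0.027 ]
 [0.5062 0.3526 0.027 ]]
```

View pics/c2.png

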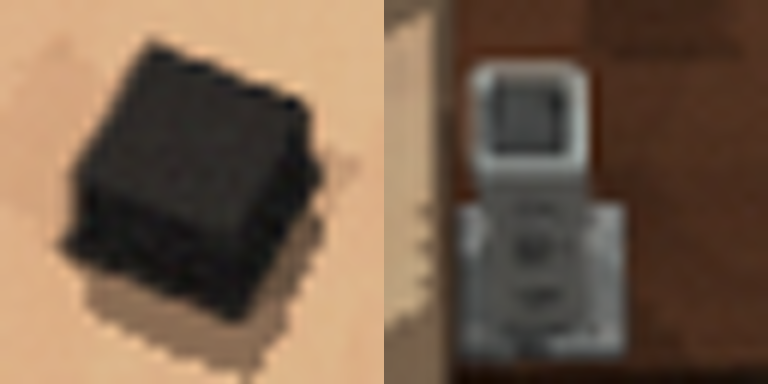

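Riser yaw is about -10.8°, the leg axis is near (0.562, 0.074) and the foot is near (0.485, 0.345). Moving above the leg.

Call:
drive_tool(
  deltas=[
    [[23, -21, -1, 0, 0, 0], [23, -21, -1, 0, 0, 0], [23, -21, -1, 0, 0, 0], [23, -21, -1, 0, 0, 0], [23, -21, -1, 0, 0, 0], [23, -21, -1, 0, 0, 0], [23, -21, -1, 0, 0, 0], [23, -21, -1, 0, 0, 0]],
  ],
  gripper=100,
)

```text
time: 0.97
position: [0.3285, -0.3662, 0.2527]
tool_rot: [0.985, 0.172, 0.0, 0.0]
ft_force: [0.7, 0.4, -0.4]
grip_width: 0.0867
grip_force: 0.0
```

Call:
drive_tool(
  deltas=[
    [[23, -21, -1, 0, 0, 0], [23, -21, -1, 0, 0, 0], [23, -21, -1, 0, 0, 0], [23, -21, -1, 0, 0, 0], [23, -21, -1, 0, 0, 0], [23, -21, -1, 0, 0, 0], [23, -21, -1, 0, 0, 0], [23, -21, -1, 0, 0, 0]],
  ],
)

```text
time: 1.63
position: [0.4447, -0.1457, 0.2608]
tool_rot: [0.985, 0.172, 0.0, 0.0]
ft_force: [0.3, 0.1, -0.1]
grip_width: 0.0874
grip_force: 0.0
```

Call:
drive_tool(
  deltas=[
    [[23, -21, -1, 0, 0, 0], [23, -21, -1, 0, 0, 0], [23, -21, -1, 0, 0, 0], [23, -21, -1, 0, 0, 0], [23, -21, -1, 0, 0, 0], [23, -21, -1, 0, 0, 0], [23, -21, -1, 0, 0, 0], [23, -21, -1, 0, 0, 0]],
  ],
)

```text
time: 2.3
position: [0.5608, 0.0749, 0.2687]
tool_rot: [0.985, 0.172, 0.0, 0.0]
ft_force: [-0.7, 0.3, 0.8]
grip_width: 0.0865
grip_force: 0.0
```

Call:
drive_tool(
  deltas=[
    [[0, 0, 0, 0, 0, -0.115], [0, 0, 0, 0, 0, -0.115], [0, 0, 0, 0, 0, -0.115], [0, 0, 0, 0, 0, -0.115], [0, 0, 0, 0, 0, -0.115], [0, 0, 0, 0, 0, -0.115], [0, 0, 0, 0, 0, -0.115], [0, 0, 0, 0, 0, -0.115]],
  ],
)

```text
time: 2.97
position: [0.5603, 0.0733, 0.2685]
tool_rot: [0.805, 0.594, -0.0, -0.0]
ft_force: [0.5, -0.5, -0.5]
grip_width: 0.087
grip_force: 0.0
```

Call:
drive_tool(
  deltas=[
    [[0, 0, 0, 0, 0, -0.115], [0, 0, 0, 0, 0, 0]],
  ],
)

```text
time: 3.13
position: [0.5602, 0.0733, 0.2685]
tool_rot: [0.77, 0.638, -0.0, -0.0]
ft_force: [-0.7, -0.0, -0.6]
grip_width: 0.0872
grip_force: 0.0
```

```bash
cat > go.py <<'E'
import sys
from h import *
x,y,z,yaw=map(float,sys.argv[1:5])  # target TCP, direction (deg) of tool y
o=sensors.get_obs(); M=R.from_quat(o["tool_rot"]).as_matrix()
r=np.radians(yaw); Y=np.array([np.cos(r),np.sin(r),0]); 
if Y@M[:,1]<0:Y=-Y
Z=np.array([0,0,-1.]); W=np.c_[np.cross(Y,Z),Y,Z]
print("shift mm",((np.array([x,y,z])-o["position"])@M*1000).round(1),"turn",R.from_matrix(M.T@W).as_rotvec().round(4),"q",o["q"].round(2),"F",o["ft_force"].round(1),o["position"].round(4))
E
python3 go.py .562 .0743 .26 -10.8
python3 - <<'E'
from h import *
s=cam("side")
# foot top corners, refined pixel picks
P=onz(s,[(312+x/12,294+y/12) for x,y in((155,40),(307,103),(240,222),(78,172))],.027)
print(P.round(4),P.mean(0))
for i in range(4):
    d=P[(i+1)%4]-P[i]; print(np.linalg.norm(d),np.degrees(np.arctan2(d[1],d[0]))%90)
E
```

```text
shift mm [1.3 1.5 8.5] turn [-0.0002  0.0001  0.0005] q [-0.07  0.42  1.56 -0.    1.17  0.12] F [-0.7 -0.  -0.6] [0.5602 0.0733 0.2685]
[[0.4968 0.3227 0.027 ]
 [0.4626 0.3341 0.027 ]
 [0.4726 0.3652 0.027 ]
 [0.5076 0.358  0.027 ]] [0.48490302 0.34497329 0.027     ]
0.03602659689889209 71.59433905038406
0.03267995535892116 72.28754963350765
0.03578828332068481 78.36510224904569
0.0369074753473175 72.96569963793645
```

Call:
drive_tool(
  deltas=[
    [[1, 1, 19, 0, 0, 0], [0, 0, 19, 0, 0, 0], [0, 0, 19, 0, 0, 0], [0, 0, 19, 0, 0, 0], [0, 0, 19, 0, 0, 0], [0, 0, 19, 0, 0, 0], [0, 0, 19, 0, 0, 0], [0, 0, 19, 0, 0, 0]],
  ],
)

```text
time: 3.85
position: [0.5617, 0.0741, 0.1157]
tool_rot: [0.772, 0.636, 0.0, 0.0]
ft_force: [0.6, -0.7, -0.5]
grip_width: 0.0869
grip_force: 0.0
```

```bash
python3 go.py .562 .0743 .115 -10.8; python3 - <<'E'
from h import *
s=cam("side");t=cam("top")
cv2.imwrite("pics/c3.png",np.hstack([crop(s,270,150,80,100,5),crop(t,275,140,80,100,5)]))
E
```

```text
shift mm [0.3 0.2 0.7] turn [ 0.0005 -0.0001 -0.0049] q [-0.07  0.63  1.69  0.    0.82  0.13] F [ 0.6 -0.7 -0.5] [0.5617 0.0741 0.1157]
```

View pics/c3.png

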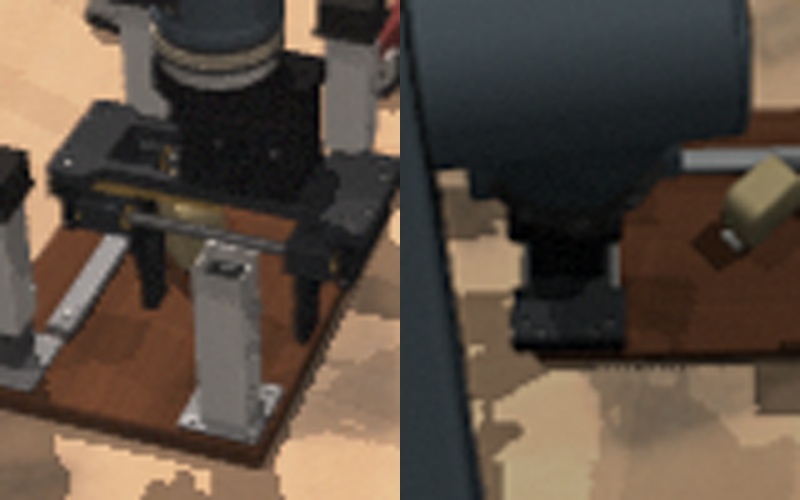

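```bash
python3 - <<'E'
from h import *
s=cam("side"); d=np.array([.982,-.187,0])
for k in(.05,-.05): print(((proj(s,np.array([.5617,.0741,.0937])+d*k)-[270,150])*5).round())
print(((proj(s,[.562,.0743,.136])-[270,150])*5).round())
E
```

```text
[[151. 297.]]
[[308. 332.]]
[[226. 259.]]
```

Fingers straddle the tube: tips at (150,300) and (305,335), tube top at (226,258), matching the prediction. Closing gently.

Call:
drive_tool(
  deltas=[
    [[0, 0, 0, 0, 0, 0], [0, 0, 0, 0, 0, 0], [0, 0, 0, 0, 0, 0], [0, 0, 0, 0, 0, 0], [0, 0, 0, 0, 0, 0], [0, 0, 0, 0, 0, 0]],
  ],
  gripper=0,
  squeeze=4,
)

```text
time: 4.5
position: [0.5618, 0.0741, 0.1171]
tool_rot: [0.771, 0.637, 0.0, 0.0]
ft_force: [0.5, -0.5, -0.5]
grip_width: 0.0551
grip_force: 0.0
```

Call:
drive_tool(
  deltas=[
    [[0, 0, 0, 0, 0, 0], [0, 0, 0, 0, 0, 0], [0, 0, 0, 0, 0, 0], [0, 0, 0, 0, 0, 0], [0, 0, 0, 0, 0, 0], [0, 0, 0, 0, 0, 0]],
  ],
)

```text
time: 5.0
position: [0.5614, 0.0741, 0.1164]
tool_rot: [0.771, 0.637, -0.0, -0.0]
ft_force: [-0.4, -0.4, -1.5]
grip_width: 0.0328
grip_force: 4.0
```

Call:
drive_tool(
  deltas=[
    [[0, 0, 0, 0, 0, 0], [0, 0, 0, 0, 0, 0], [0, 0, 0, 0, 0, 0]],
  ],
  squeeze=15,
)

```text
time: 5.25
position: [0.5625, 0.0739, 0.1166]
tool_rot: [0.771, 0.637, 0.001, 0.001]
ft_force: [2.7, -0.7, -3.2]
grip_width: 0.0307
grip_force: 15.0
```

Call:
drive_tool(
  deltas=[
    [[0, 0, 0, 0, 0, 0], [0, 0, 0, 0, 0, 0], [0, 0, 0, 0, 0, 0]],
  ],
  squeeze=30,
)

```text
time: 5.5
position: [0.5626, 0.0739, 0.1166]
tool_rot: [0.771, 0.637, 0.001, 0.001]
ft_force: [4.3, -1.4, -5.3]
grip_width: 0.0308
grip_force: 30.0
```

Call:
drive_tool(
  deltas=[
    [[0, 0, -1, 0, 0, 0], [0, 0, -1, 0, 0, 0], [0, 0, 0, 0, 0, 0]],
  ],
)

```text
time: 5.75
position: [0.5625, 0.0739, 0.1185]
tool_rot: [0.771, 0.637, 0.001, 0.001]
ft_force: [5.7, -0.5, -5.6]
grip_width: 0.0308
grip_force: 30.0
```

Call:
drive_tool(
  deltas=[
    [[0, 0, -1, 0, 0, 0], [0, 0, -1, 0, 0, 0], [0, 0, 0, 0, 0, 0]],
  ],
)

```text
time: 6.0
position: [0.5626, 0.0739, 0.1201]
tool_rot: [0.771, 0.637, 0.001, 0.001]
ft_force: [5.7, -0.8, -8.8]
grip_width: 0.0306
grip_force: 30.0
```

Call:
drive_tool(
  deltas=[
    [[0, 0, -1, 0, 0, 0], [0, 0, -1, 0, 0, 0], [0, 0, -1, 0, 0, 0], [0, 0, 0, 0, 0, 0]],
  ],
)

```text
time: 6.33
position: [0.5625, 0.0739, 0.1232]
tool_rot: [0.771, 0.637, 0.001, 0.001]
ft_force: [3.5, -0.8, -5.3]
grip_width: 0.0312
grip_force: 30.0
```

Call:
drive_tool(
  deltas=[
    [[0, 0, -1, 0, 0, 0], [0, 0, -1, 0, 0, 0], [0, 0, -1, 0, 0, 0], [0, 0, 0, 0, 0, 0]],
  ],
  squeeze=24,
)

```text
time: 6.67
position: [0.5625, 0.0739, 0.1266]
tool_rot: [0.771, 0.637, 0.001, 0.001]
ft_force: [4.5, -0.7, -4.8]
grip_width: 0.0309
grip_force: 24.0
```

```bash
python3 - <<'E'
from h import *
s=cam("side")
cv2.imwrite("pics/c4.png",crop(s,270,150,80,100,6))
E
```

```text
(no output)
```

View pics/c4.png

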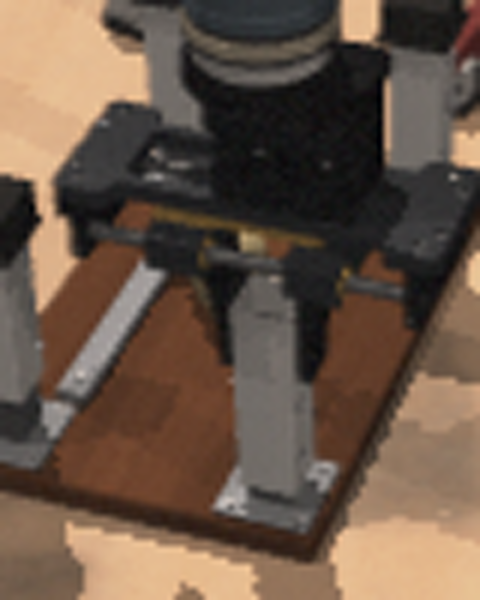

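The dark gap at the base (270,490) shows the inner tube, so the tube is rising with the gripper. Continuing.

Call:
drive_tool(
  deltas=[
    [[0, 0, -1, 0, 0, 0], [0, 0, -1, 0, 0, 0], [0, 0, -1, 0, 0, 0], [0, 0, -1, 0, 0, 0], [0, 0, -1, 0, 0, 0], [0, 0, -1, 0, 0, 0], [0, 0, -1, 0, 0, 0]],
  ],
  squeeze=18,
)

```text
time: 7.3
position: [0.5625, 0.0739, 0.1333]
tool_rot: [0.771, 0.637, 0.001, 0.001]
ft_force: [6.2, -1.4, -8.1]
grip_width: 0.0309
grip_force: 18.0
```

Call:
drive_tool(
  deltas=[
    [[0, 0, -1, 0, 0, 0], [0, 0, -1, 0, 0, 0], [0, 0, 0, 0, 0, 0]],
  ],
)

```text
time: 7.55
position: [0.5625, 0.0739, 0.1356]
tool_rot: [0.771, 0.637, 0.001, 0.001]
ft_force: [4.4, -0.7, -4.2]
grip_width: 0.0307
grip_force: 18.0
```

Call:
drive_tool(
  deltas=[
    [[0, 0, -1, 0, 0, 0], [0, 0, -1, 0, 0, 0], [0, 0, 0, 0, 0, 0]],
  ],
)

```text
time: 7.8
position: [0.5625, 0.0739, 0.1376]
tool_rot: [0.771, 0.637, 0.001, 0.001]
ft_force: [5.0, -0.8, -5.4]
grip_width: 0.031
grip_force: 18.0
```

Call:
drive_tool(
  deltas=[
    [[0, 0, -1, 0, 0, 0], [0, 0, -1, 0, 0, 0], [0, 0, 0, 0, 0, 0]],
  ],
)

```text
time: 8.05
position: [0.5625, 0.0739, 0.1396]
tool_rot: [0.771, 0.637, 0.001, 0.001]
ft_force: [5.4, -0.8, -3.8]
grip_width: 0.0309
grip_force: 18.0
```

Call:
drive_tool(
  deltas=[
    [[0, 0, -1, 0, 0, 0], [0, 0, -1, 0, 0, 0], [0, 0, 0, 0, 0, 0]],
  ],
)

```text
time: 8.3
position: [0.5625, 0.0739, 0.1417]
tool_rot: [0.771, 0.637, 0.001, 0.001]
ft_force: [5.5, -0.7, -3.5]
grip_width: 0.0307
grip_force: 18.0
```

Call:
drive_tool(
  deltas=[
    [[0, 0, -1, 0, 0, 0], [0, 0, -1, 0, 0, 0], [0, 0, 0, 0, 0, 0]],
  ],
)

```text
time: 8.55
position: [0.5625, 0.0739, 0.1439]
tool_rot: [0.771, 0.637, 0.001, 0.001]
ft_force: [5.1, -1.6, -2.1]
grip_width: 0.031
grip_force: 18.0
```

Call:
drive_tool(
  deltas=[
    [[0, 0, -1, 0, 0, 0], [0, 0, -1, 0, 0, 0], [0, 0, 0, 0, 0, 0]],
  ],
)

```text
time: 8.8
position: [0.5625, 0.074, 0.1464]
tool_rot: [0.771, 0.637, 0.001, 0.001]
ft_force: [4.1, -1.4, 1.1]
grip_width: 0.031
grip_force: 18.0
```

Call:
drive_tool(
  deltas=[
    [[0, 0, -1, 0, 0, 0], [0, 0, 0, 0, 0, 0]],
  ],
)

```text
time: 8.97
position: [0.5625, 0.074, 0.1475]
tool_rot: [0.771, 0.637, 0.001, 0.001]
ft_force: [3.8, -1.6, 3.6]
grip_width: 0.0307
grip_force: 18.0
```

Call:
drive_tool(
  deltas=[
    [[0, 0, -1, 0, 0, 0], [0, 0, 0, 0, 0, 0]],
  ],
)

```text
time: 9.13
position: [0.5625, 0.074, 0.1481]
tool_rot: [0.771, 0.637, 0.001, 0.001]
ft_force: [4.6, -2.0, 0.6]
grip_width: 0.0309
grip_force: 18.0
```

Call:
drive_tool(
  deltas=[
    [[0, 0, -1, 0, 0, 0], [0, 0, 0, 0, 0, 0]],
  ],
)

```text
time: 9.3
position: [0.5625, 0.074, 0.1488]
tool_rot: [0.771, 0.637, 0.001, 0.001]
ft_force: [5.2, -1.5, -2.0]
grip_width: 0.0309
grip_force: 18.0
```

Call:
drive_tool(
  deltas=[
    [[0, 0, -1, 0, 0, 0], [0, 0, 0, 0, 0, 0]],
  ],
)

```text
time: 9.47
position: [0.5625, 0.0739, 0.1497]
tool_rot: [0.771, 0.637, 0.001, 0.001]
ft_force: [6.1, -1.0, -1.8]
grip_width: 0.0311
grip_force: 18.0
```

```bash
python3 - <<'E'
from h import *
s=cam("side")
cv2.imwrite("pics/c5.png",crop(s,290,170,50,70,8))
E
```

```text
(no output)
```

View pics/c5.png

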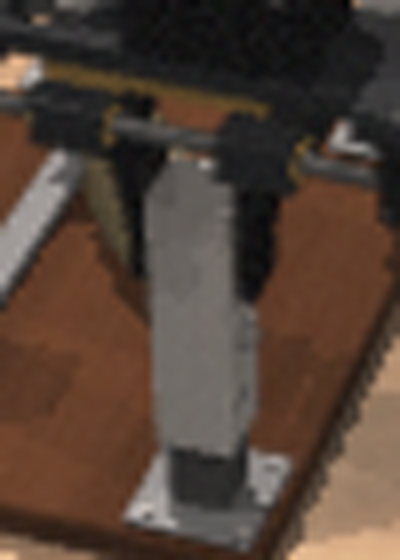

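```bash
python3 - <<'E'
from h import *
s=cam("side"); d=np.array([.982,-.187,0]); e=np.array([.187,.982,0]); c=np.array([.5625,.074,0])
P=lambda p:((proj(s,p)-[290,170])*8).round()[0]
print("button tip",P(c-d*.023+[0,0,.104]),"base",P(c-d*.0155+[0,0,.104]))
for h in(20,24,28,30,32,34): print(h,"bottom L/R corner",P(c+d*.0155+e*.0155+[0,0,.022+h/1e3]),P(c-d*.0155+e*.0155+[0,0,.022+h/1e3]),"top far",P(c+d*.0155+e*.0155+[0,0,.136+h/1e3]))
E
```

```text
button tip [261. 334.] base [242. 330.]
20 bottom L/R corner [155. 462.] [232. 480.] top far [142. 228.]
24 bottom L/R corner [155. 455.] [231. 472.] top far [142. 219.]
28 bottom L/R corner [154. 447.] [231. 465.] top far [141. 210.]
30 bottom L/R corner [154. 443.] [231. 461.] top far [141. 206.]
32 bottom L/R corner [154. 439.] [231. 457.] top far [141. 202.]
34 bottom L/R corner [154. 435.] [231. 453.] top far [140. 197.]
```

Call:
drive_tool(
  deltas=[
    [[0, 0, -1, 0, 0, 0], [0, 0, 0, 0, 0, 0]],
  ],
)

```text
time: 9.73
position: [0.5625, 0.074, 0.1505]
tool_rot: [0.771, 0.637, 0.001, 0.001]
ft_force: [5.2, -1.4, -3.9]
grip_width: 0.0305
grip_force: 18.0
```

Call:
drive_tool(
  deltas=[
    [[0, 0, -1, 0, 0, 0], [0, 0, 0, 0, 0, 0]],
  ],
)

```text
time: 9.9
position: [0.5624, 0.0739, 0.1509]
tool_rot: [0.771, 0.637, 0.001, 0.001]
ft_force: [6.0, -1.1, -6.6]
grip_width: 0.0309
grip_force: 18.0
```

Call:
drive_tool(
  deltas=[
    [[0, 0, -1, 0, 0, 0], [0, 0, 0, 0, 0, 0]],
  ],
)

```text
time: 10.07
position: [0.5624, 0.0739, 0.1512]
tool_rot: [0.771, 0.637, 0.001, 0.001]
ft_force: [8.2, -1.3, -11.8]
grip_width: 0.0308
grip_force: 18.0
```

Call:
drive_tool(
  deltas=[
    [[0, 0, -1, 0, 0, 0], [0, 0, 0, 0, 0, 0]],
  ],
)

```text
time: 10.23
position: [0.5623, 0.0739, 0.1514]
tool_rot: [0.771, 0.637, 0.001, 0.001]
ft_force: [9.6, -1.7, -15.8]
grip_width: 0.0308
grip_force: 18.0
```

Force climbs against a hard stop, so the button has caught. Now relax and test that it also blocks downward motion.

Call:
drive_tool(
  deltas=[
    [[0, 0, 1, 0, 0, 0], [0, 0, 1, 0, 0, 0], [0, 0, 1, 0, 0, 0], [0, 0, 1, 0, 0, 0], [0, 0, 0, 0, 0, 0]],
  ],
)

```text
time: 10.65
position: [0.5624, 0.074, 0.1496]
tool_rot: [0.771, 0.637, 0.001, 0.001]
ft_force: [5.8, -1.1, -3.1]
grip_width: 0.0306
grip_force: 18.0
```

Call:
drive_tool(
  deltas=[
    [[0, 0, 1, 0, 0, 0], [0, 0, 1, 0, 0, 0], [0, 0, 0, 0, 0, 0]],
  ],
)

```text
time: 10.9
position: [0.5624, 0.074, 0.1479]
tool_rot: [0.771, 0.637, 0.001, 0.001]
ft_force: [5.5, -0.5, -0.3]
grip_width: 0.0309
grip_force: 18.0
```

Call:
drive_tool(
  deltas=[
    [[0, 0, 1, 0, 0, 0], [0, 0, 0, 0, 0, 0]],
  ],
)

```text
time: 11.07
position: [0.5625, 0.074, 0.1476]
tool_rot: [0.771, 0.637, 0.001, 0.001]
ft_force: [4.1, -0.9, 4.6]
grip_width: 0.031
grip_force: 18.0
```

Locked between both stops (about 3 mm of slack). Release, rise, turn 90° and centre on the tube's other axis.

Call:
drive_tool(
  deltas=[
    [[0, 0, -1, 0, 0, 0], [0, 0, 0, 0, 0, 0], [0, 0, 0, 0, 0, 0], [0, 0, 0, 0, 0, 0], [0, 0, 0, 0, 0, 0]],
  ],
  gripper=65,
)

```text
time: 11.48
position: [0.5598, 0.0744, 0.1468]
tool_rot: [0.771, 0.637, -0.001, -0.001]
ft_force: [0.1, 0.7, -0.1]
grip_width: 0.0536
grip_force: 0.0
```

Call:
drive_tool(
  deltas=[
    [[0, 0, -20, 0, 0, 0], [0, 0, -20, 0, 0, 0], [0, 0, -20, 0, 0, 0], [0, 0, 0, 0, 0, -0.121], [0, 0, 0, 0, 0, -0.121], [0, 0, 0, 0, 0, -0.121], [0, 0, 0, 0, 0, -0.121], [0, 0, 0, 0, 0, -0.121]],
  ],
)

```text
time: 12.15
position: [0.5605, 0.0743, 0.2071]
tool_rot: [0.544, 0.839, -0.001, -0.001]
ft_force: [-0.5, 1.0, -0.3]
grip_width: 0.0565
grip_force: 0.0
```

Call:
drive_tool(
  deltas=[
    [[0, 0, 0, 0, 0, -0.121], [0, 0, 0, 0, 0, -0.121], [0, 0, 0, 0, 0, -0.121], [0, 0, 0, 0, 0, -0.121], [0, 0, 0, 0, 0, -0.121], [0, 0, 0, 0, 0, -0.121], [0, 0, 0, 0, 0, -0.121], [0, 0, 0, 0, 0, -0.121]],
  ],
)

```text
time: 12.82
position: [0.5605, 0.0743, 0.207]
tool_rot: [0.091, 0.996, 0.0, -0.001]
ft_force: [-0.1, -0.5, 0.3]
grip_width: 0.0565
grip_force: 0.0
```

```bash
python3 go.py .5625 .074 .167 79.2
```

```text
shift mm [-2.1  0.1 40. ] turn [-0.0002 -0.0026  0.0067] q [-0.07  0.5   1.62  0.    1.03 -1.46] F [-0.1 -0.5  0.3] [0.5605 0.0743 0.207 ]
```

Call:
drive_tool(
  deltas=[
    [[-2, 0, 10, 0, 0, 0.006], [0, 0, 15, 0, 0, 0], [0, 0, 15, 0, 0, 0], [0, 0, 0, 0, 0, 0]],
  ],
)

```text
time: 13.15
position: [0.5608, 0.0739, 0.1641]
tool_rot: [0.098, 0.995, -0.0, -0.004]
ft_force: [-0.3, 0.5, -0.2]
grip_width: 0.0565
grip_force: 0.0
```

Call:
drive_tool(
  deltas=[
    [[0, 0, 0, 0, 0, 0], [0, 0, 0, 0, 0, 0], [0, 0, 0, 0, 0, 0], [0, 0, 0, 0, 0, 0], [0, 0, 0, 0, 0, 0], [0, 0, 0, 0, 0, 0], [0, 0, 0, 0, 0, 0], [0, 0, 0, 0, 0, 0]],
  ],
  gripper=0,
  squeeze=10,
)

```text
time: 13.82
position: [0.5641, 0.074, 0.1682]
tool_rot: [0.097, 0.995, 0.0, 0.001]
ft_force: [0.4, 2.4, 2.6]
grip_width: 0.0312
grip_force: 10.0
```

Call:
drive_tool(
  deltas=[
    [[0, 0, 0, 0, 0, 0], [0, 0, 0, 0, 0, 0], [0, 0, 0, 0, 0, 0], [0, 0, 0, 0, 0, 0]],
  ],
)

```text
time: 14.15
position: [0.5641, 0.074, 0.168]
tool_rot: [0.097, 0.995, 0.0, 0.001]
ft_force: [0.9, 3.8, 4.3]
grip_width: 0.0313
grip_force: 10.0
```

Call:
drive_tool(
  deltas=[
    [[0, 0, 0, 0, 0, 0], [0, 0, 0, 0, 0, 0], [0, 0, 0, 0, 0, 0], [0, 0, 0, 0, 0, 0], [0, 0, 0, 0, 0, 0], [0, 0, 0, 0, 0, 0]],
  ],
  gripper=65,
)

```text
time: 14.65
position: [0.5632, 0.0735, 0.1672]
tool_rot: [0.097, 0.995, -0.0, -0.0]
ft_force: [0.1, -0.6, -0.7]
grip_width: 0.0552
grip_force: 0.0
```

```bash
python3 - <<'E'
from h import *
o=sensors.get_obs();print(o["position"],o["ft_force"]); M=R.from_quat(o["tool_rot"]).as_matrix();print(M.round(3))
E
```

```text
[0.56316822 0.07350269 0.16723036] [ 0.12710173 -0.6395118  -0.65697432]
[[-0.981  0.193 -0.001]
 [ 0.193  0.981 -0.   ]
 [ 0.001 -0.    -1.   ]]
```

Leg centre is (0.5622, 0.0742) by both grips. Now to the foot.

Call:
drive_tool(
  deltas=[
    [[0, 0, -30, 0, 0, 0], [0, 0, -30, 0, 0, 0], [16, 31, 0, 0, 0, 0], [16, 31, 0, 0, 0, 0], [16, 31, 0, 0, 0, 0], [16, 31, 0, 0, 0, 0], [16, 31, 0, 0, 0, 0], [16, 31, 0, 0, 0, 0]],
  ],
  gripper=80,
)

```text
time: 15.32
position: [0.5043, 0.276, 0.2276]
tool_rot: [0.097, 0.995, -0.0, -0.0]
ft_force: [-0.1, 0.3, -1.4]
grip_width: 0.0695
grip_force: 0.0
```

Call:
drive_tool(
  deltas=[
    [[16, 31, 0, 0, 0, 0], [16, 31, 0, 0, 0, 0], [0, 0, 0, 0, 0, 0.1], [0, 0, 30, 0, 0, 0], [0, 0, 30, 0, 0, 0], [0, 0, 30, 0, 0, 0], [0, 0, 30, 0, 0, 0], [0, 0, 0, 0, 0, 0]],
  ],
)

```text
time: 15.98
position: [0.4817, 0.3398, 0.102]
tool_rot: [0.146, 0.989, -0.003, -0.005]
ft_force: [-0.6, -0.5, -0.5]
grip_width: 0.0697
grip_force: 0.0
```

```bash
python3 go.py .4855 .345 .033 73; python3 - <<'E'
from h import *
s=cam("side");t=cam("top")
cv2.imwrite("pics/c6.png",np.hstack([crop(s,280,255,80,80,5),crop(t,200,195,80,80,5)]))
E
```

```text
shift mm [-2.7  6.6 68.9] turn [-0.0083 -0.009   0.003 ] q [ 0.43  0.68  1.63 -0.    0.85 -0.85] F [-0.6 -0.5 -0.5] [0.4817 0.3398 0.102 ]
```

View pics/c6.png

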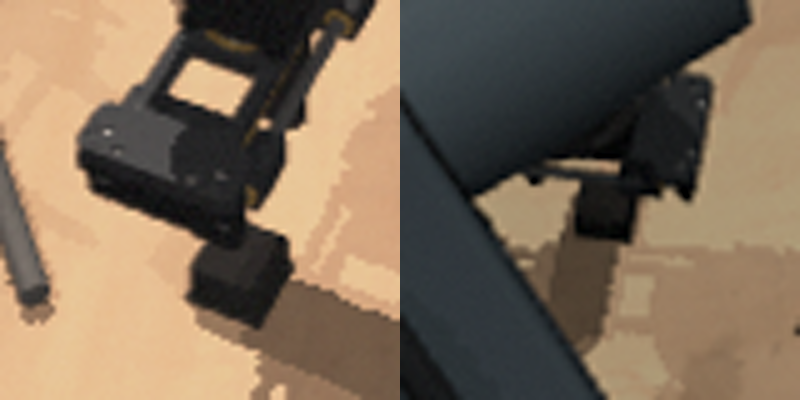

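The side view shows the foot still in place at about (328,311), just below the gripper, and the marker is clear of it. Descending.

Call:
drive_tool(
  deltas=[
    [[1, 3, 14, 0, 0, 0], [0, 0, 14, 0, 0, 0], [0, 0, 14, 0, 0, 0], [0, 0, 14, 0, 0, 0], [0, 0, 14, 0, 0, 0], [0, 0, 0, 0, 0, 0], [0, 0, 0, 0, 0, 0]],
  ],
)

```text
time: 16.67
position: [0.4866, 0.3453, 0.0391]
tool_rot: [0.146, 0.989, 0.001, 0.001]
ft_force: [-0.1, -0.2, 0.4]
grip_width: 0.0698
grip_force: 0.0
```

```bash
python3 go.py .4855 .345 .033 73
```

```text
shift mm [ 1.  -0.7  6.1] turn [0.0015 0.0017 0.0028] q [ 0.43  0.78  1.64 -0.    0.72 -0.85] F [-0.1 -0.2  0.4] [0.4866 0.3453 0.0391]
```

Call:
drive_tool(
  deltas=[
    [[1, 0, 6, 0, 0, 0], [0, 0, 0, 0, 0, 0], [0, 0, 0, 0, 0, 0], [0, 0, 0, 0, 0, 0], [0, 0, 0, 0, 0, 0], [0, 0, 0, 0, 0, 0], [0, 0, 0, 0, 0, 0], [0, 0, 0, 0, 0, 0]],
  ],
  gripper=0,
  squeeze=8,
)

```text
time: 17.33
position: [0.4849, 0.3453, 0.0319]
tool_rot: [0.146, 0.989, 0.0, 0.0]
ft_force: [0.8, -0.1, 3.3]
grip_width: 0.0386
grip_force: 8.0
```

Call:
drive_tool(
  deltas=[
    [[0, 0, 0, 0, 0, 0], [0, 0, 0, 0, 0, 0], [0, 0, 0, 0, 0, 0], [0, 0, 0, 0, 0, 0]],
  ],
)

```text
time: 17.67
position: [0.4849, 0.3453, 0.0319]
tool_rot: [0.146, 0.989, 0.0, 0.0]
ft_force: [-0.2, 0.4, 4.3]
grip_width: 0.0389
grip_force: 8.0
```

Call:
drive_tool(
  deltas=[
    [[0, 0, 0, 0, 0, 0], [0, 0, 0, 0, 0, 0], [0, 0, 0, 0, 0, 0], [0, 0, 0, 0, 0, 0], [0, 0, -20, 0, 0, 0], [0, 0, -20, 0, 0, 0], [0, 0, 0, 0, 0, 0.121], [0, 0, 0, 0, 0, 0.121]],
  ],
  gripper=70,
)

```text
time: 18.33
position: [0.4854, 0.3455, 0.0727]
tool_rot: [0.267, 0.964, 0.001, 0.001]
ft_force: [0.4, 0.0, 0.1]
grip_width: 0.0612
grip_force: 0.0
```

Call:
drive_tool(
  deltas=[
    [[0, 0, 0, 0, 0, 0.121], [0, 0, 0, 0, 0, 0.121], [0, 0, 0, 0, 0, 0.121], [0, 0, 0, 0, 0, 0.121], [0, 0, 0, 0, 0, 0.121], [0, 0, 0, 0, 0, 0.121], [0, 0, 0, 0, 0, 0.121], [0, 0, 0, 0, 0, 0.121]],
  ],
)

```text
time: 19.0
position: [0.4844, 0.345, 0.0712]
tool_rot: [0.685, 0.728, -0.0, -0.0]
ft_force: [-1.2, 0.3, 0.4]
grip_width: 0.0609
grip_force: 0.0
```

Call:
drive_tool(
  deltas=[
    [[0, 0, 0, 0, 0, 0.121], [0, 0, 0, 0, 0, 0.121], [0, 0, 0, 0, 0, 0.12], [0, 0, 0, 0, 0, 0], [0, 0, 0, 0, 0, 0]],
  ],
)

```text
time: 19.42
position: [0.4844, 0.3451, 0.0713]
tool_rot: [0.802, 0.597, -0.0, -0.0]
ft_force: [0.4, 0.2, -0.8]
grip_width: 0.061
grip_force: 0.0
```

```bash
python3 go.py .4849 .3453 .033 -16.8
```

```text
shift mm [ 0.4  0.4 38.3] turn [-0.0004  0.0004  0.0013] q [ 0.43  0.73  1.64 -0.    0.78  0.72] F [ 0.4  0.2 -0.8] [0.4844 0.3451 0.0713]
```

Call:
drive_tool(
  deltas=[
    [[0, 0, 13, 0, 0, 0], [0, 0, 13, 0, 0, 0], [0, 0, 12, 0, 0, 0], [0, 0, 0, 0, 0, 0], [0, 0, 0, 0, 0, 0]],
  ],
)

```text
time: 19.83
position: [0.4837, 0.3447, 0.0322]
tool_rot: [0.803, 0.596, -0.001, -0.0]
ft_force: [0.4, -0.4, -0.4]
grip_width: 0.0609
grip_force: 0.0
```

Call:
drive_tool(
  deltas=[
    [[0, 0, 0, 0, 0, 0], [0, 0, 0, 0, 0, 0], [0, 0, 0, 0, 0, 0], [0, 0, 0, 0, 0, 0], [0, 0, 0, 0, 0, 0], [0, 0, 0, 0, 0, 0], [0, 0, 0, 0, 0, 0], [0, 0, 0, 0, 0, 0]],
  ],
  gripper=0,
  squeeze=25,
)

```text
time: 20.5
position: [0.4851, 0.3453, 0.0341]
tool_rot: [0.803, 0.596, 0.001, 0.0]
ft_force: [0.0, -0.0, 3.7]
grip_width: 0.039
grip_force: 25.0
```

Call:
drive_tool(
  deltas=[
    [[0, 0, 0, 0, 0, 0], [0, 0, 0, 0, 0, 0]],
  ],
)

```text
time: 20.67
position: [0.4851, 0.3453, 0.0341]
tool_rot: [0.803, 0.596, 0.001, 0.0]
ft_force: [-0.6, -0.8, 4.4]
grip_width: 0.0386
grip_force: 25.0
```

Call:
drive_tool(
  deltas=[
    [[0, 0, -20, 0, 0, 0], [0, 0, -35, 0, 0, 0], [0, 0, -35, 0, 0, 0], [0, 0, -35, 0, 0, 0], [0, 0, -35, 0, 0, 0], [0, 0, -30, 0, 0, 0], [0, 0, 0, 0, 0, 0], [0, 0, 0, 0, 0, 0]],
  ],
)

```text
time: 21.33
position: [0.4851, 0.3455, 0.225]
tool_rot: [0.803, 0.596, 0.002, 0.0]
ft_force: [0.4, -0.4, -0.5]
grip_width: 0.0386
grip_force: 25.0
```

Call:
drive_tool(
  deltas=[
    [[-20, 13, 0, 0, 0, 0], [-30, 19, 0, 0, 0, 0], [-30, 19, 0, 0, 0, 0], [-30, 19, 0, 0, 0, 0], [-30, 19, 0, 0, 0, 0], [-30, 19, 0, 0, 0, 0], [-30, 19, 0, 0, 0, 0], [-20, 13, 0, 0, 0, 0]],
  ],
)

```text
time: 22.0
position: [0.5536, 0.091, 0.2209]
tool_rot: [0.804, 0.595, -0.002, -0.001]
ft_force: [0.4, 0.3, -1.1]
grip_width: 0.0388
grip_force: 25.0
```

Call:
drive_tool(
  deltas=[
    [[-17, 12, 0, 0, 0, 0], [0, 0, 0, 0, 0, -0.105], [0, 0, 0, 0, 0, 0], [0, 0, 0, 0, 0, 0], [0, 0, 0, 0, 0, 0], [0, 0, 0, 0, 0, 0]],
  ],
)

```text
time: 22.5
position: [0.5603, 0.075, 0.2227]
tool_rot: [0.771, 0.637, -0.001, -0.001]
ft_force: [-0.1, -0.3, -1.2]
grip_width: 0.0389
grip_force: 25.0
```

```bash
python3 go.py .5622 .0742 .217 -10.9; python3 - <<'E'
from h import *
s=cam("side");t=cam("top")
cv2.imwrite("pics/c7.png",np.hstack([crop(s,280,150,80,90,5),crop(t,270,135,80,90,5)]))
E
```

```text
shift mm [-0.5  2.   5.7] turn [-0.0019  0.0001  0.0001] q [-0.06  0.47  1.61  0.    1.06  0.13] F [-0.1 -0.3 -1.2] [0.5603 0.075  0.2227]
```

View pics/c7.png

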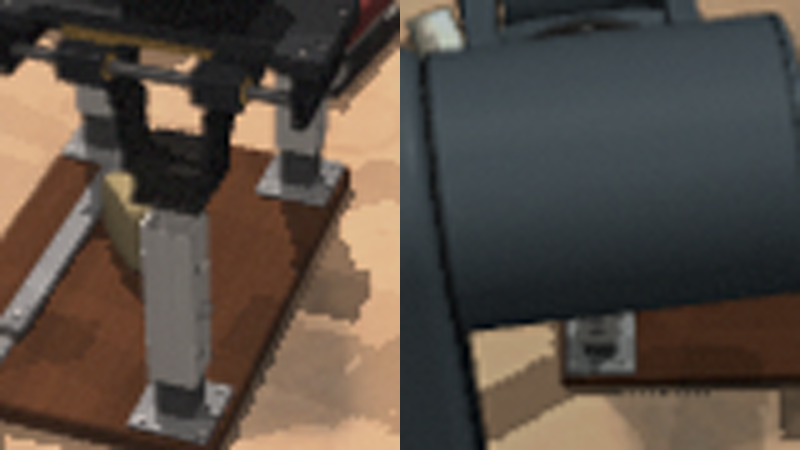

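The leg stands extended with the button bump at about (207,258) in the crop, and the foot sits just above its end. Fine alignment next.

Call:
drive_tool(
  deltas=[
    [[-0.5, 2, 3, -0.002, 0, 0], [0, 0, 0, 0, 0, 0], [0, 0, 0, 0, 0, 0], [0, 0, 0, 0, 0, 0], [0, 0, 0, 0, 0, 0], [0, 0, 0, 0, 0, 0]],
  ],
)

```text
time: 23.1
position: [0.563, 0.0733, 0.2206]
tool_rot: [0.771, 0.637, 0.001, 0.001]
ft_force: [0.1, -0.4, -0.5]
grip_width: 0.0384
grip_force: 25.0
```

```bash
python3 go.py .5622 .0742 .206 -10.9
```

```text
shift mm [ 0.7 -1.  14.6] turn [ 0.0022 -0.      0.0002] q [-0.07  0.48  1.61 -0.    1.05  0.12] F [ 0.1 -0.4 -0.5] [0.563  0.0733 0.2206]
```

Call:
drive_tool(
  deltas=[
    [[0.5, -0.7, 2, 0, 0, 0], [0, 0, 2, 0, 0, 0], [0, 0, 2, 0, 0, 0], [0, 0, 2, 0, 0, 0], [0, 0, 2, 0, 0, 0], [0, 0, 2, 0, 0, 0], [0, 0, 2, 0, 0, 0], [0, 0, 2, 0, 0, 0]],
  ],
)

```text
time: 23.77
position: [0.5624, 0.0739, 0.2043]
tool_rot: [0.771, 0.637, 0.001, 0.001]
ft_force: [0.6, -0.7, -0.8]
grip_width: 0.0385
grip_force: 25.0
```

Call:
drive_tool(
  deltas=[
    [[0, 0, 1, 0, 0, 0], [0, 0, 1, 0, 0, 0], [0, 0, 0, 0, 0, 0]],
  ],
)

```text
time: 24.02
position: [0.5624, 0.074, 0.2023]
tool_rot: [0.771, 0.637, 0.001, 0.001]
ft_force: [1.3, 0.2, -1.3]
grip_width: 0.0387
grip_force: 25.0
```

Call:
drive_tool(
  deltas=[
    [[0, 0, 1, 0, 0, 0], [0, 0, 1, 0, 0, 0], [0, 0, 0, 0, 0, 0]],
  ],
)

```text
time: 24.27
position: [0.5624, 0.074, 0.2004]
tool_rot: [0.771, 0.637, 0.001, 0.001]
ft_force: [-0.2, 0.4, -0.7]
grip_width: 0.0388
grip_force: 25.0
```

Call:
drive_tool(
  deltas=[
    [[0, 0, 1, 0, 0, 0], [0, 0, 1, 0, 0, 0], [0, 0, 0, 0, 0, 0]],
  ],
)

```text
time: 24.52
position: [0.5623, 0.074, 0.1983]
tool_rot: [0.771, 0.637, 0.0, 0.001]
ft_force: [0.5, 0.4, -0.3]
grip_width: 0.0386
grip_force: 25.0
```

Call:
drive_tool(
  deltas=[
    [[0, 0, 1, 0, 0, 0], [0, 0, 1, 0, 0, 0], [0, 0, 1, 0, 0, 0], [0, 0, 0, 0, 0, 0]],
  ],
)

```text
time: 24.85
position: [0.5623, 0.074, 0.1953]
tool_rot: [0.771, 0.637, 0.0, 0.001]
ft_force: [0.3, -0.2, -1.1]
grip_width: 0.0389
grip_force: 25.0
```

Call:
drive_tool(
  deltas=[
    [[0, 0, 1, 0, 0, 0], [0, 0, 1, 0, 0, 0], [0, 0, 1, 0, 0, 0], [0, 0, 0, 0, 0, 0]],
  ],
)

```text
time: 25.18
position: [0.5625, 0.074, 0.1924]
tool_rot: [0.771, 0.637, 0.001, 0.001]
ft_force: [-0.2, 0.2, -1.3]
grip_width: 0.039
grip_force: 25.0
```

Call:
drive_tool(
  deltas=[
    [[0, 0, 1, 0, 0, 0], [0, 0, 1, 0, 0, 0], [0, 0, 0, 0, 0, 0]],
  ],
)

```text
time: 25.43
position: [0.5629, 0.0741, 0.1907]
tool_rot: [0.771, 0.637, 0.001, 0.001]
ft_force: [0.3, 0.6, 1.6]
grip_width: 0.0388
grip_force: 25.0
```

Call:
drive_tool(
  deltas=[
    [[0, 0, 1, 0, 0, 0], [0, 0, 1, 0, 0, 0], [0, 0, 0, 0, 0, 0]],
  ],
)

```text
time: 25.68
position: [0.5635, 0.074, 0.1896]
tool_rot: [0.771, 0.637, 0.002, 0.002]
ft_force: [0.5, 0.8, 4.3]
grip_width: 0.0385
grip_force: 25.0
```

Call:
drive_tool(
  deltas=[
    [[0, 0, 1, 0, 0, 0], [0, 0, 1, 0, 0, 0], [0, 0, 0, 0, 0, 0]],
  ],
)

```text
time: 25.93
position: [0.5646, 0.0738, 0.1887]
tool_rot: [0.771, 0.637, 0.003, 0.003]
ft_force: [-0.0, 0.7, 8.5]
grip_width: 0.0388
grip_force: 25.0
```

Call:
drive_tool(
  deltas=[
    [[0, 0, 1, 0, 0, 0], [0, 0, 1, 0, 0, 0], [0, 0, 0, 0, 0, 0]],
  ],
)

```text
time: 26.18
position: [0.5645, 0.0737, 0.1863]
tool_rot: [0.771, 0.637, 0.003, 0.003]
ft_force: [1.4, 0.7, 6.8]
grip_width: 0.0389
grip_force: 25.0
```

Call:
drive_tool(
  deltas=[
    [[0, 0, 1, 0, 0, 0], [0, 0, 1, 0, 0, 0], [0, 0, 0, 0, 0, 0]],
  ],
)

```text
time: 26.43
position: [0.5645, 0.0737, 0.1844]
tool_rot: [0.771, 0.637, 0.003, 0.003]
ft_force: [0.2, 0.2, 7.4]
grip_width: 0.0387
grip_force: 25.0
```

Call:
drive_tool(
  deltas=[
    [[0, 0, 1, 0, 0, 0], [0, 0, 1, 0, 0, 0], [0, 0, 0, 0, 0, 0]],
  ],
)

```text
time: 26.68
position: [0.5645, 0.0738, 0.1824]
tool_rot: [0.771, 0.637, 0.003, 0.003]
ft_force: [0.1, -0.2, 8.3]
grip_width: 0.0389
grip_force: 25.0
```

Sliding on steadily at about 8 N. Continue to the seat.

Call:
drive_tool(
  deltas=[
    [[0, 0, 1, 0, 0, 0], [0, 0, 1, 0, 0, 0], [0, 0, 0, 0, 0, 0]],
  ],
)

```text
time: 26.93
position: [0.5646, 0.0739, 0.181]
tool_rot: [0.771, 0.637, 0.003, 0.003]
ft_force: [-0.9, -0.6, 11.2]
grip_width: 0.0388
grip_force: 25.0
```

Call:
drive_tool(
  deltas=[
    [[0, 0, 1, 0, 0, 0], [0, 0, 0, 0, 0, 0]],
  ],
)

```text
time: 27.1
position: [0.5647, 0.074, 0.1807]
tool_rot: [0.771, 0.637, 0.003, 0.003]
ft_force: [-1.7, 0.8, 14.4]
grip_width: 0.0388
grip_force: 25.0
```

Call:
drive_tool(
  deltas=[
    [[0, 0, 1, 0, 0, 0], [0, 0, 0, 0, 0, 0]],
  ],
)

```text
time: 27.27
position: [0.5647, 0.0741, 0.1804]
tool_rot: [0.771, 0.637, 0.003, 0.003]
ft_force: [-1.9, 1.6, 20.0]
grip_width: 0.0388
grip_force: 25.0
```

Hard stop at the predicted height. Relax, release and retreat.

Call:
drive_tool(
  deltas=[
    [[0, 0, -1, 0, 0, 0], [0, 0, -1, 0, 0, 0], [0, 0, 0, 0, 0, 0]],
  ],
)

```text
time: 27.52
position: [0.5646, 0.0741, 0.181]
tool_rot: [0.771, 0.637, 0.003, 0.003]
ft_force: [0.6, 1.3, 10.1]
grip_width: 0.0386
grip_force: 25.0
```

Call:
drive_tool(
  deltas=[
    [[0, 0, 0, 0, 0, 0], [0, 0, 0, 0, 0, 0], [0, 0, 0, 0, 0, 0], [0, 0, 0, 0, 0, 0], [0, 0, 0, 0, 0, 0], [0, 0, 0, 0, 0, 0], [0, 0, 0, 0, 0, 0]],
  ],
  gripper=80,
)

```text
time: 28.1
position: [0.5623, 0.0739, 0.1782]
tool_rot: [0.771, 0.637, 0.0, 0.001]
ft_force: [-0.6, -0.5, -0.1]
grip_width: 0.0685
grip_force: 0.0
```

Call:
drive_tool(
  deltas=[
    [[0, 0, -10, 0, 0, 0], [0, 0, -20, 0, 0, 0], [0, 0, -30, 0, 0, 0], [0, 0, -30, 0, 0, 0], [0, 0, -20, 0, 0, 0], [0, 0, 0, 0, 0, 0], [0, 0, 0, 0, 0, 0], [0, 0, 0, 0, 0, 0]],
  ],
)

```text
time: 28.77
position: [0.5616, 0.0741, 0.2882]
tool_rot: [0.771, 0.637, 0.0, 0.0]
ft_force: [-0.4, -0.1, -0.6]
grip_width: 0.07
grip_force: 0.0
```

```bash
python3 - <<'E'
from h import *
s=cam("side")
c=np.array([.5622,.0742,0]);d=np.array([.982,-.187,0]); e=np.array([.187,.982,0])
for z in(.144,.146,.148,.150,.171,.173,.175): print(z,[((proj(s,c+d*a+e*.0205+[0,0,z])-[285,160])*8).round().tolist() for a in(.0205,-.0205)])
cv2.imwrite("pics/c8.png",crop(s,285,160,60,75,8))
E
```

```text
0.144 [[[166.0, 340.0]], [[273.0, 363.0]]]
0.146 [[[166.0, 336.0]], [[273.0, 359.0]]]
0.148 [[[166.0, 331.0]], [[273.0, 354.0]]]
0.15 [[[165.0, 327.0]], [[273.0, 350.0]]]
0.171 [[[163.0, 281.0]], [[271.0, 303.0]]]
0.173 [[[162.0, 276.0]], [[271.0, 299.0]]]
0.175 [[[162.0, 272.0]], [[271.0, 295.0]]]
```

View pics/c8.png

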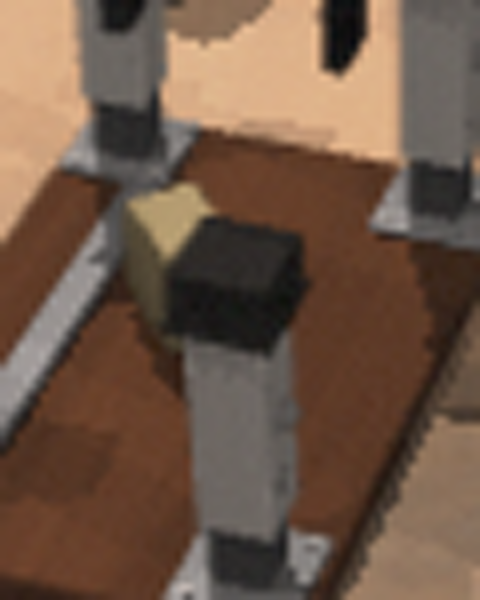

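The picture shows the foot square on the leg, with its mouth line from (168,335) to (268,353), about z 0.147. The button bump is at (290,412). Handing in.

```bash
python3 -c "
from rig import ticket
print(ticket.hand_in())"
```

```text
the job is handed in; nothing more can be done
None
```

The job is handed in: the leg is locked one hole longer with its button out, and the foot is pushed home against its stop; the hand-in returned no verdict, so the judged result is unknown.

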